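Unlock a sealed centrifuge bucket and unload its tube carrier

ROBOT

A 6-joint arm with a two-finger parallel gripper is mounted at the origin on the work surface. World frame = base frame: x ahead of the robot, y to its left, z up, the work surface at z = 0. Lengths are in m, angles in degrees, forces in N, time in s.
With the tool pointing down it reaches from about 0.35 to 0.925 m from the base axis. Payload 6.4 kg.
Tool frame: the origin (TCP) lies at the centre of the arm's flange, where the gripper is bolted on; the fingertips stand 173 mm ahead of it and the grasp point (between the pads) lies 155 mm ahead of it; x points along the fingers, y is the direction in which the jaws open and shut, and the axes are right-handed (so a half turn about x gives the same grasp; the last joint's range is limited). The gripper opens to 85 mm and grips with 20 to 120 N. Pads are 22 mm wide; open, the fingers measure 114 mm over their backs; the gripper's body (76 mm by 85 mm) begins 54 mm behind the grasp point. The pads swing forward as they close: fully open they stand 13 mm farther back than shut.
Start: joints at [-74.146, 14.043, 89.255, -0, 76.702, -9.975], TCP at [0.283, -0.585, 0.405] pointing down, gripper open.
Joint ranges: [-179.41, 179.41], [-58.25, 129.5], [7.25, 145.43], [-54.29, 234.29], [11.92, 165.04], [-157.13, 157.13]. Speed limits (degrees/s): [147.25, 147.25, 180, 180, 180, 180].

INTERFACE

Orientations are given as [roll, pitch, yaw] about the fixed x, y, z axes, in that order (R = Rz(yaw) Ry(pitch) Rx(roll)).
In Python, from bench import robot, viewer, order gives the robot as it stands. The module is installed in compiled form; this text tells all that it offers.
- The arm moves only by the tool step_arm, never from a script. Its argument "plan" is a list of rows, each an object with "travel": the shift along the tool's x, y, z in mm, a list of three; "spin": the turn about the tool's x in rad; "jaw": the opening, from 0 (shut) to 1 (fully open). In form: [{"travel": [x, y, z], "spin": spin, "jaw": jaw}, ...]. A call has exactly 8 rows; each row shifts and turns the commanded pose from where the row before left it, along the tool's axes as they then stand; what a row does not reach is not made up. A row lasts 1/10 s, in which the tool goes at most 50 mm and 8.59 degrees, less where a joint would pass 70% of its speed; a pose out of reach is approached as far as the arm can. A call is refused whole if a number of a shift passes 50 or a number of a turn 0.15, either way. A call with a gripper value outside its range is refused whole. The fingers move at their own pace and stop on an object; "grip_force" is the grip in N (left out, the last holds). Time passes only in rows, so rows that do not move let the fingers close, or fill a call up. It gives the time, the measured TCP pose, the force and the opening at its end, in the units of the state.
- robot.state(): the state, without advancing time (a new reading comes with each control period).
- viewer.read_camera(name): name is "scene" or "top" or "wrist"; returns a dict with "frame" (420x560x3 uint8, red, green, blue), "fx", "fy", "cx", "cy" (pixels), "T" (4x4, takes a point from camera to world coordinates). Camera axes: x right, y down, z forward; pixel columns grow to the right and rows downward; lengths in m; the calibration is good to about 2 mm. A picture is of the moment at which its call begins. There is no depth.
- order.sign_off(): hands the job in, once; it reports no verdict.
The state is a dict: "clock": time; "qpos": joint angles; "qd": joint speeds; "joint_efforts": joint torques, N m; "position": TCP position; "orientation": TCP orientation; "force": force on the tool from outside, world axes, zero at the start; "torque": the same for the moment, N m; "width": finger opening in m.
Only numpy, scipy, OpenCV 4.12 (cv2) and the standard library are available. Lean on these libraries where they do the work, as an engineer would, in place of code of your own. Each camera call takes 0.05 s, during which the arm holds its last target. There are 200 camera calls.

TASK

Open the sealed centrifuge bucket: twist its red cover a quarter turn anticlockwise (seen from above) until its yellow lugs are clear of the dark keepers, lift it off and lay it flat, black bar upwards, in the grey tray. Then lift the tube carrier out by its blue handle and stand it upright, wholly on the black scan pad with the green edge. Set both parts down without dropping them, let go, and leave the other things on the bench where they are.

Things in the scene. Friction and masses are not known exactly. Their poses are not given: they have to be found in the camera images.
- bucket: Round aluminium bucket, 106 mm outside and 96 mm inside diameter, rim 100 mm and inner floor 6 mm above the bench; fixed. Origin: centre of its underside, z up. Two dark steel keepers stand outside its rim on the +x and -x sides. The cover is locked with its x axis along the bucket's x axis (either way round), free to lift 57 to 150 degrees anticlockwise of that, best 75 to 95.
- cover: Red bayonet cover, loose, about 0.25 kg, 86 mm high. Origin: centre of its underside, z up. Spigot ring of 90 mm diameter, 0 to 8 mm (inside the bucket's rim, 3 mm play all round); plate of 102 mm diameter, 8 to 14 mm; hollow dome of 63 mm diameter up to 46 mm. It starts locked, turned 0 to 6 degrees anticlockwise from the bucket's x axis; only friction resists turning.
- cover_bar (a point): Point in the black grip bar on the cover's dome, 72 mm above the cover's underside. Bar: 62 mm long along the cover's x, 16 mm thick (y), from 46 to 86 mm above the underside. The carrier's handle reaches up into the dome: lift the cover at least 60 mm straight up before moving sideways.
- carrier: Tube carrier, loose, about 0.22 kg, 122 mm high, standing on the bucket's inner floor, turned any way. Origin: centre of its underside, z up. White round base of 80 mm diameter, six blood tubes with purple caps up to 84 mm high (caps 16 mm wide, 26 to 30 mm from the axis), and an upright blue handle blade in the middle.
- carrier_handle (a point): Point on the carrier's axis in the blue handle blade, 112 mm above the carrier's underside. The blade is 30 mm wide along the carrier's x, 10 mm thick (y); its top is 122 mm above the underside, that is 28 mm above the bucket's rim while in the bucket.
- tray: Grey open tray, 170 x 170 x 16 mm, walls 4 mm, fixed. Origin: centre of its underside.
- tray_in (a point): Centre of the tray's inner floor, 162 x 162 mm; axes as the tray's sides.
- pad: Black scan pad with a green edge, 160 mm (x) by 180 mm (y), 4 mm thick, fixed flat on the bench. Origin: centre of its underside.
- pad_top (a point): Centre of the pad's upper face, axes as the pad's sides.
- pen: White and blue marker, 140 mm long along x, 16 mm high, loose bystander. Origin on its underside near the middle.
- spare_tube: Single lying blood tube with purple cap, 93 mm long along x, 16 mm high, loose bystander. Origin on its underside near the middle.
- mouse: Black computer mouse, 100 x 60 x 26 mm, loose bystander. Origin: centre of its underside.
- scanner: Hand-held bar-code reader lying down, 145 x 66 x 36 mm, loose bystander. Origin on its underside near the middle.
- bucket_rim (a point): Centre of the bucket's mouth, on its axis at rim height, 100 mm above the bench. The seated cover's origin lies 8 mm below it.
- keeper (a point): Top of the keeper on the bucket's +x side, 117 mm above the bench, 62 mm from the axis (its twin is opposite). Its ledge (radius 54 to 75 mm, underside at 111 mm) spans from 10 degrees clockwise to 47 degrees anticlockwise of this point, seen from above; an upright wall at radius 70 to 75 mm carries it, and a stop shuts its clockwise end.
- cover_lug (a point): Top of the yellow lug on the cover's +x side, 58 mm from its axis (its twin is opposite). Lugs are 20 mm wide, reach to radius 66 mm, and are 8 to 16 mm above the cover's underside; seated, 3 mm below the ledges.
There are look-alikes about, which are no part of the job. There is more than one size of the cover; the one meant has the size given above.

How it is judged (in metres and radians):
On the way, in this order (a step that is already met when the one before it is completed fails the run):
1. the cover, still seated on the bucket, is twisted until its lugs are clear of the keepers (more than 57 degrees from the keepers' axis) (angle between the x axis of cover and the x axis of bucket, either way round above 1 rad and distance between cover and bucket_rim below 0.014 m), for 0.1 s.
2. the cover lies flat in the tray, bar upwards, let go (z of cover in the frame of tray_in between -0.005 and 0.005 m and horizontal distance between cover and tray_in below 0.04 m and angle between cover's own z axis and vertical below 0.06 rad and contact force between the fingers and cover below 0.1 N), for 0.2 s.
At the end, for the whole second after the job is handed in: The cover lies flat (within 3.4 degrees) on the tray's inner floor, bar upwards, its centre within 40 mm of the tray's centre; the carrier stands upright (within 3.4 degrees) on the pad, its base wholly on it (centre within 42 mm in x and 52 mm in y of the pad's centre); both at rest (z of cover in the frame of tray_in between -0.005 and 0.005 m and horizontal distance between cover and tray_in below 0.04 m and angle between each of cover, carrier's own z axis and vertical below 0.06 rad and linear speed of each of cover, carrier below 0.02 m/s and z of carrier in the frame of pad_top between -0.003 and 0.004 m and x of carrier in the frame of pad_top between -0.042 and 0.042 m and y of carrier in the frame of pad_top between -0.052 and 0.052 m); the robot touches nothing.
It fails at once if the carrier is dropped (moves faster than 0.5 m/s while not held) (linear speed of carrier above 0.5 m/s and contact force between the fingers and carrier below 0.1 N).
It fails at once if the cover is dropped (moves faster than 0.5 m/s while not held) (linear speed of cover above 0.5 m/s and contact force between the fingers and cover below 0.1 N).
It fails at once if a bystander (pen, spare tube, mouse, scanner) is moved more than 40 mm (distance of any of pen, spare_tube, mouse, scanner from where it was at the start of the episode above 0.04 m).
It also fails if it takes over 64 s, if anything falls off the work surface, if the arm or the gripper's body presses on something with over 40 N, if the wrist force passes 120 N, or if a joint passes its speed limit or range.

## Working session

There is one attempt and no reset: what is moved stays moved. The work goes in short steps, Python scripts to look and compute and a tool call to move; the robot and the scene stay as the last step left them, time stands still between calls to the robot, and variables do not carry over. Pictures are saved under pics/ and viewed, about 8 in all and at most 12, crops included, and the job is handed in when it is done.

Besides the shell and the picture viewer there is one more tool, called after "Request:" as a command line: name --argument value ..., lists and objects as JSON in quotes. step_arm: Moves the arm, as the interface text tells. Its arguments: {"type":"object","properties":{"plan":{"type":"array"},"grip_force":{"type":"number"}},"required":["plan"]}

```bash
mkdir -p pics; python3 - <<'E'
from bench import robot, viewer
import cv2, numpy as np, pickle
print(robot.state())
for n in("top","scene"):
    c=viewer.read_camera(n); pickle.dump(c,open(f"{n}0.pkl","wb"))
    cv2.imwrite(f"pics/{n}0.png",cv2.resize(c["frame"][:,:,::-1],(800,600),interpolation=cv2.INTER_CUBIC))
    print(n,c["fx"],c["fy"],c["cx"],c["cy"],np.round(c["T"],4).tolist())
E
```

```text
{'clock': 0.0, 'qpos': array([-7.41450197e+01,  1.40831225e+01,  8.93253440e+01, -1.01731836e-03,
        7.67039458e+01, -9.97632782e+00]), 'qd': array([ 0.05409654, -0.00516634,  0.00028439, -0.03301993,  0.05715172,
        0.05471614]), 'joint_efforts': array([-2.33585661e-04, -4.29512823e+01, -3.26123106e+01, -1.98065177e-04,
        5.52861122e-03, -1.24483071e-05]), 'position': array([ 0.28314747, -0.58482747,  0.40358707]), 'orientation': array([-99.4719548 ,  89.88758324, 106.35958824]), 'force': array([ 0.46273862, -0.38341352, -0.75601606]), 'torque': array([ 0.01667573,  0.00076396, -0.0127403 ]), 'width': 0.08538373491981065}
top 426.68286255732977 426.68286255732977 282.8022752950723 206.13168493399405 [[0.0233, -0.9907, 0.1342, 0.3666], [-0.9994, -0.0194, 0.0299, -0.0304], [-0.027, -0.1349, -0.9905, 0.9791], [0.0, 0.0, 0.0, 1.0]]
scene 385.56216031658613 385.56216031658613 270.7164885357604 211.42165712314775 [[-0.1517, 0.5332, -0.8323, 1.2902], [0.9881, 0.0609, -0.1411, 0.1274], [-0.0245, -0.8438, -0.5361, 0.6267], [0.0, 0.0, 0.0, 1.0]]
```

View pics/top0.png

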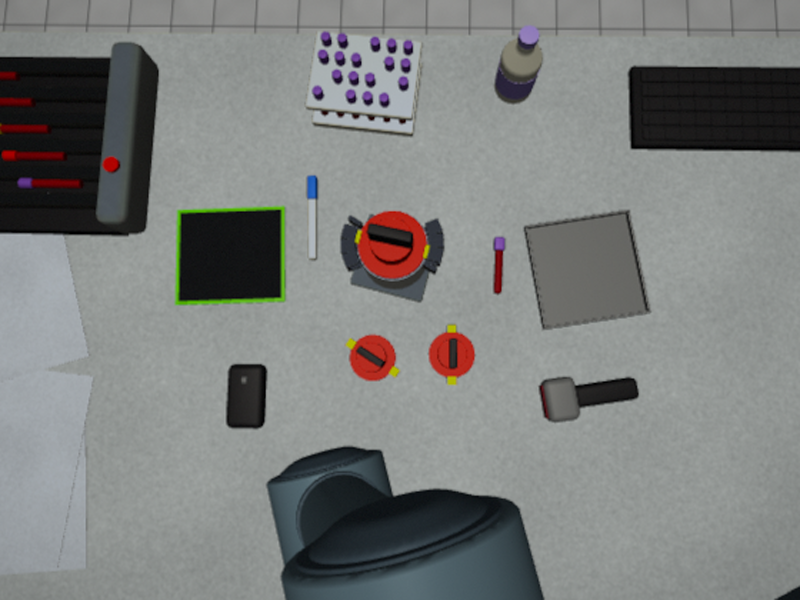

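View pics/scene0.png

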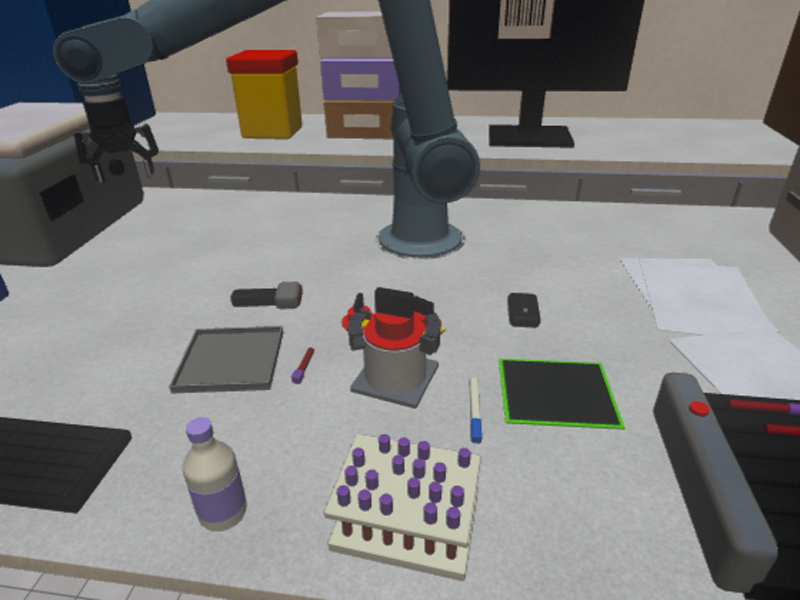

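Candidates for the cover, in the 800x600 top view:
- The large red cover on the bucket at (392,243).
- Small red look-alike at (372,357).
- Small red look-alike at (452,354).

The two small ones lie loose on the bench. I choose the one on the bucket and check it in a close crop.

```bash
python3 - <<'E'
import cv2,pickle
a=pickle.load(open("top0.pkl","rb"))["frame"][:,:,::-1]
cv2.imwrite("pics/crop1.png",cv2.resize(a[145:215,230:320],(774,602)[:2],interpolation=cv2.INTER_CUBIC)[:600])
E
```

```text
(no output)
```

View pics/crop1.png

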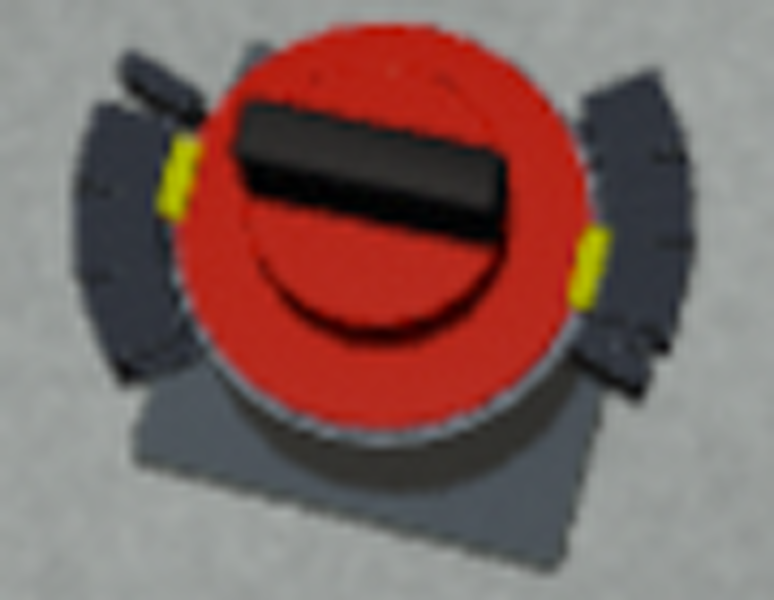

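The crop shows the large cover seated on the bucket, lugs at (180,178) and (590,268) under the keepers. Plate centre is about (385,229); bar-top corners are about (250,100), (505,152), (500,207) and (240,152).

```bash
cat > h.py <<'E'
import numpy as np
from scipy.spatial.transform import Rotation as R
def ray(c,u,v,z):
    d=c["T"][:3,:3]@np.array([(u-c["cx"])/c["fx"],(v-c["cy"])/c["fy"],1]); o=c["T"][:3,3]
    return o+d*(z-o[2])/d[2]
def tool(s): return R.from_euler("xyz",s["orientation"],degrees=True).as_matrix()
def show(s):
    M=tool(s); print("t",s["clock"],"pos",np.round(s["position"]*1000,1),"F",np.round(s["force"],1),"w",round(s["width"]*1000,1)); print(np.round(M,3).tolist(),np.round(s["qpos"],1))
    return M
E
python3 - <<'E'
from h import *; import pickle
c=pickle.load(open("top0.pkl","rb"))
f=lambda u,v,z:ray(c,230+(u+.5)/8.6-.5,145+(v+.5)/8.6-.5,z)
g=lambda u,v,z:ray(c,(u+.5)*.7-.5,(v+.5)*.7-.5,z)
print("plate",f(385,229,.106),"edges",f(178,229,.106),f(593,229,.106),f(385,22,.106),f(385,435,.106))
b=[f(*p,.178) for p in((250,100),(505,152),(500,207),(240,152))]
print("bar",np.mean(b,0),b); 
for p,q in((0,1),(3,2)):
    d=b[q]-b[p];print("barang",np.degrees(np.arctan2(d[1],d[0])))
l=[f(180,178,.108),f(590,268,.108)];d=l[1]-l[0];print("lugs",np.mean(l,0),np.degrees(np.arctan2(d[1],d[0])),np.linalg.norm(d))
for n,ps,z in(("tray",((526,227),(629,211),(649,311),(543,327)),.016),("pad",((177,209),(285,207),(285,300),(177,303)),.004)):
    k=np.array([g(*p,z) for p in ps]);print(n,k.mean(0).round(4),k.round(3).tolist())
for n,p in(("pen",(312,218)),("tube",(499,265)),("mouse",(247,396))):print(n,g(*p,.01))
from bench import robot
show(robot.state())
E
```

```text
plate [0.55830668 0.01539857 0.106     ] edges [0.55743159 0.06583105 0.106     ] [ 0.55918325 -0.03511961  0.106     ] [0.61004391 0.01674352 0.106     ] [0.50761158 0.01408071 0.106     ]
bar [0.55987416 0.01464892 0.178     ] [array([0.57149949, 0.04269809, 0.178     ]), array([ 0.56052063, -0.01475905,  0.178     ]), array([ 0.54795022, -0.01391496,  0.178     ]), array([0.55952629, 0.04457159, 0.178     ])]
barang -100.8176320794151
barang -101.1956879154751
lugs [0.5593857  0.01549403 0.108     ] -101.60378627615906 0.10219789545943092
tray [ 0.545  -0.2907  0.016 ] [[0.611, -0.195, 0.016], [0.64, -0.36, 0.016], [0.479, -0.387, 0.016], [0.45, -0.221, 0.016]]
pad [0.5602 0.2854 0.004 ] [[0.635, 0.381, 0.004], [0.641, 0.2, 0.004], [0.486, 0.192, 0.004], [0.478, 0.369, 0.004]]
pen [0.62188865 0.15307969 0.01      ]
tube [ 0.54915297 -0.15255222  0.01      ]
mouse [0.33152632 0.2436181  0.01      ]
t 0.1 pos [ 283.1 -584.9  403.7] F [-0.4 -0.8 -0.7] w 85.5
[[-0.0, 0.436, -0.9], [0.002, -0.9, -0.436], [-1.0, -0.002, -0.0]] [-74.1  14.1  89.3   0.   76.7 -10. ]
```

Request:
step_arm --plan '[{"travel": [0, -13, -16], "spin": 0, "jaw": 1}, {"travel": [0, -28, -34], "spin": 0, "jaw": 1}, {"travel": [0, -28, -34], "spin": 0, "jaw": 1}, {"travel": [0, -28, -34], "spin": 0, "jaw": 1}, {"travel": [0, -28, -34], "spin": 0, "jaw": 1}, {"travel": [0, -28, -34], "spin": 0, "jaw": 1}, {"travel": [0, -28, -34], "spin": 0, "jaw": 1}, {"travel": [0, -28, -34], "spin": 0, "jaw": 1}]' --grip_force 60

```text
clock: 0.9
position: [0.4211, -0.2845, 0.4043]
orientation: [-85.2, 90.0, 120.6]
force: [-0.1, -1.4, 0.9]
width: 0.0856
```

Request:
step_arm --plan '[{"travel": [0, -28, -34], "spin": 0, "jaw": 1}, {"travel": [0, -28, -34], "spin": 0, "jaw": 1}, {"travel": [0, -28, -34], "spin": 0, "jaw": 1}, {"travel": [0, -28, -34], "spin": 0, "jaw": 1}, {"travel": [0, -28, -34], "spin": 0, "jaw": 1}, {"travel": [0, -28, -34], "spin": 0, "jaw": 1}, {"travel": [0, -28, -34], "spin": 0, "jaw": 1}, {"travel": [0, -14, -17], "spin": 0, "jaw": 1}]'

```text
clock: 1.7
position: [0.5593, 0.0168, 0.4042]
orientation: [-72.6, 89.9, 133.4]
force: [-0.4, -0.6, -0.3]
width: 0.0853
```

Request:
step_arm --plan '[{"travel": [0, 0, 0], "spin": -0.12, "jaw": 1}, {"travel": [0, 0, 0], "spin": -0.12, "jaw": 1}, {"travel": [0, 0, 0], "spin": -0.12, "jaw": 1}, {"travel": [0, 0, 0], "spin": -0.12, "jaw": 1}, {"travel": [0, 0, 0], "spin": -0.12, "jaw": 1}, {"travel": [0, 0, 0], "spin": -0.12, "jaw": 1}, {"travel": [0, 0, 0], "spin": -0.12, "jaw": 1}, {"travel": [0, 0, 0], "spin": -0.087, "jaw": 1}]'

```text
clock: 2.5
position: [0.5586, 0.0139, 0.4041]
orientation: [-88.4, 89.9, 170.7]
force: [-0.1, 0.8, -0.3]
width: 0.0852
```

```bash
python3 - <<'E'
from h import *; from bench import robot,viewer; import cv2,pickle
show(robot.state())
c=viewer.read_camera("wrist");pickle.dump(c,open("w1.pkl","wb"));print(np.round(c["T"],3).tolist(),c["fx"],c["cx"],c["cy"])
cv2.imwrite("pics/w1.png",cv2.resize(c["frame"][:,:,::-1],(800,600)))
E
```

```text
t 2.5 pos [558.6  13.9 404.1] F [-0.1  0.8 -0.3] w 85.2
[[-0.001, 0.982, -0.188], [0.0, -0.188, -0.982], [-1.0, -0.001, 0.0]] [-10.2   1.9 102.8  -0.   75.4   0.6]
[[0.982, -0.181, -0.049, 0.57], [-0.188, -0.949, -0.254, 0.079], [-0.0, 0.259, -0.966, 0.372], [0.0, 0.0, 0.0, 1.0]] 322.06139376029716 281.62766493673985 215.01438252126766
```

View pics/w1.png

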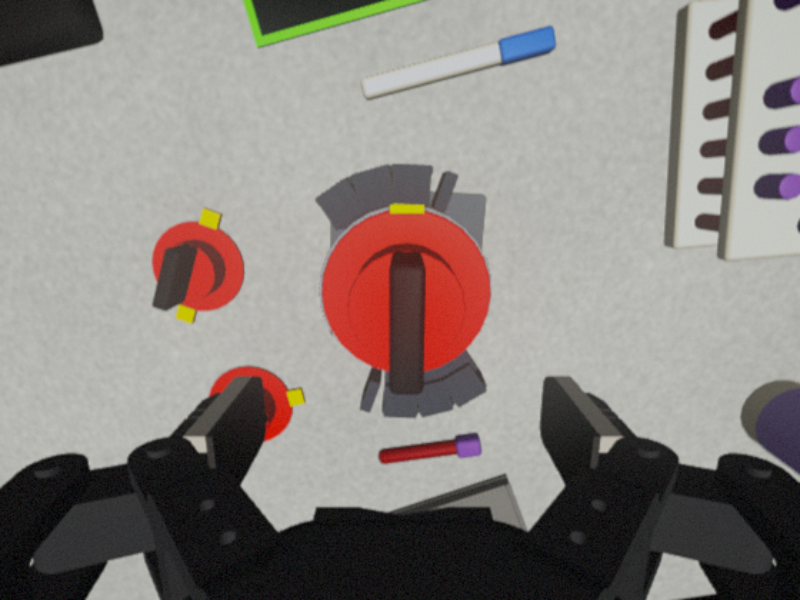

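Wrist view: bar vertical in the picture, centred on u≈407, rows 262 to 390, midway between the open fingers and square to the jaws. I check its centre line.

```bash
python3 - <<'E'
from h import *; import pickle
c=pickle.load(open("w1.pkl","rb"))
g=lambda u,v,z:ray(c,(u+.5)*.7-.5,(v+.5)*.7-.5,z)
a=g(407.5,266,.178);b=g(408,391,.178);d=b-a;m=(a+b)/2;print(a,b,np.degrees(np.arctan2(d[1],d[0])),m,np.linalg.norm(d))
p=g(406,290,.106);print("plate",p, "L",g(323,290,.106),g(490,290,.106),g(406,207,.106))
M=np.array([[0,.982,-.188],[0,-.188,-.982],[-1,0,0]])
print("delta tool",M.T@(m-np.array([.5586,.0139,0]))*1000)
E
```

```text
[0.5658395  0.04578136 0.178     ] [ 0.55531404 -0.01137578  0.178     ] -100.43409120538958 [0.56057677 0.01720279 0.178     ] 0.0581181836062221
plate [0.56069359 0.01935304 0.106     ] L [0.51230447 0.02859754 0.106     ] [0.60965874 0.00999849 0.106     ] [0.56964701 0.06669622 0.106     ]
delta tool [-178.            1.32026435   -3.61497174]
```

Request:
step_arm --plan '[{"travel": [5, 1, -2], "spin": 0, "jaw": 1}, {"travel": [15, 0, 0], "spin": 0, "jaw": 1}, {"travel": [15, 0, 0], "spin": 0, "jaw": 1}, {"travel": [15, 0, 0], "spin": 0, "jaw": 1}, {"travel": [15, 0, 0], "spin": 0, "jaw": 1}, {"travel": [12, 0, 0], "spin": 0, "jaw": 1}, {"travel": [8, 0, 0], "spin": 0, "jaw": 1}, {"travel": [0, 0, 0], "spin": 0, "jaw": 0.5}]'

```text
clock: 3.35
position: [0.5598, 0.0156, 0.3181]
orientation: [-88.8, 89.9, 170.1]
force: [-0.9, 0.6, 0.2]
width: 0.073
```

Request:
step_arm --plan '[{"travel": [0, 0, 0], "spin": 0, "jaw": 0}, {"travel": [0, 0, 0], "spin": 0, "jaw": 0}, {"travel": [0, 0, 0], "spin": 0, "jaw": 0}, {"travel": [0, 0, 0], "spin": 0, "jaw": 0}, {"travel": [0, 0, 0], "spin": 0, "jaw": 0}, {"travel": [0, 0, 0], "spin": 0, "jaw": 0}, {"travel": [0, 0, 0], "spin": 0, "jaw": 0}, {"travel": [0, 0, 0], "spin": 0, "jaw": 0}]'

```text
clock: 4.15
position: [0.5605, 0.0155, 0.3205]
orientation: [92.5, 89.9, -8.6]
force: [1.2, 0.1, 5.1]
width: 0.0152
```

Request:
step_arm --plan '[{"travel": [-1, 0, 0], "spin": -0.05, "jaw": 0}, {"travel": [0, 0, 0], "spin": -0.09, "jaw": 0}, {"travel": [0, 0, 0], "spin": -0.09, "jaw": 0}, {"travel": [0, 0, 0], "spin": -0.09, "jaw": 0}, {"travel": [0, 0, 0], "spin": -0.09, "jaw": 0}, {"travel": [0, 0, 0], "spin": -0.09, "jaw": 0}, {"travel": [0, 0, 0], "spin": -0.09, "jaw": 0}, {"travel": [0, 0, 0], "spin": -0.09, "jaw": 0}]'

```text
clock: 4.95
position: [0.5601, 0.0156, 0.3205]
orientation: [-143.5, 90.0, 154.6]
force: [-0.9, 0.2, 1.3]
width: 0.0151
```

Request:
step_arm --plan '[{"travel": [0, 0, 0], "spin": -0.09, "jaw": 0}, {"travel": [0, 0, 0], "spin": -0.09, "jaw": 0}, {"travel": [0, 0, 0], "spin": -0.09, "jaw": 0}, {"travel": [0, 0, 0], "spin": -0.09, "jaw": 0}, {"travel": [0, 0, 0], "spin": -0.09, "jaw": 0}, {"travel": [0, 0, 0], "spin": -0.09, "jaw": 0}, {"travel": [0, 0, 0], "spin": -0.09, "jaw": 0}, {"travel": [0, 0, 0], "spin": -0.12, "jaw": 0}]'

```text
clock: 5.75
position: [0.56, 0.0156, 0.3205]
orientation: [172.2, 90.0, 153.3]
force: [0.8, -0.5, 2.5]
width: 0.015
```

Request:
step_arm --plan '[{"travel": [0, 0, 0], "spin": 0, "jaw": 0}, {"travel": [0, 0, 0], "spin": 0, "jaw": 0}, {"travel": [0, 0, 0], "spin": 0, "jaw": 0}, {"travel": [0, 0, 0], "spin": 0, "jaw": 0}, {"travel": [0, 0, 0], "spin": 0, "jaw": 0}, {"travel": [0, 0, 0], "spin": 0, "jaw": 0}, {"travel": [0, 0, 0], "spin": 0, "jaw": 0}, {"travel": [0, 0, 0], "spin": 0, "jaw": 0}]'

```text
clock: 6.55
position: [0.5601, 0.0156, 0.3205]
orientation: [-172.6, 90.0, 168.3]
force: [-0.2, 0.7, -0.0]
width: 0.0151
```

```bash
python3 - <<'E'
from h import *; from bench import robot,viewer; import cv2,pickle
M=show(robot.state());print("yaw tool y",np.degrees(np.arctan2(M[1,1],M[0,1])))
c=viewer.read_camera("wrist");pickle.dump(c,open("w2.pkl","wb"))
d=viewer.read_camera("scene")["frame"][180:270,225:345]
cv2.imwrite("pics/w2.png",np.hstack([cv2.resize(c["frame"][100:400,130:430,::-1],(400,400)),cv2.resize(d[:,:90,::-1],(400,400),interpolation=cv2.INTER_CUBIC)]))
E
```

```text
t 6.55 pos [560.1  15.6 320.5] F [-0.2  0.7 -0. ] w 15.1
[[-0.001, 0.328, 0.945], [0.0, 0.945, -0.328], [-1.0, -0.0, -0.001]] [-10.    7.4 106.2   0.   66.4 -80.9]
yaw tool y 70.86507271165604
```

View pics/w2.png

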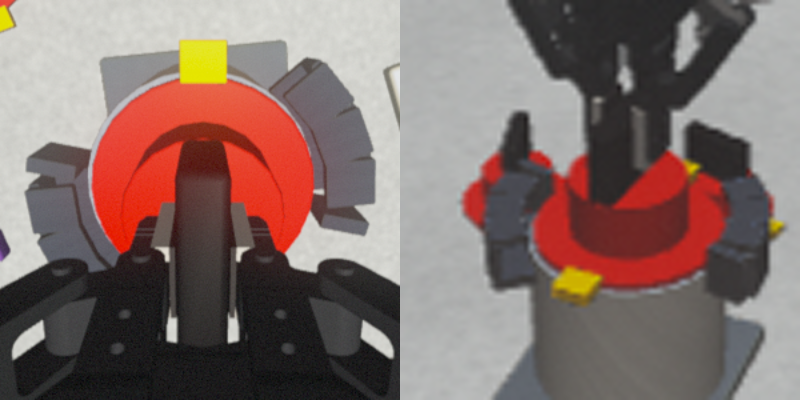

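Left: the yellow lug at (203,60) is midway between the keepers. Right: the lug at (577,285) is clear of the keeper and the cover is seated. Twist was about 82°, so I lift and carry it to the tray.

Request:
step_arm --plan '[{"travel": [-3, 0, 0], "spin": 0, "jaw": 0}, {"travel": [-8, 0, 0], "spin": 0, "jaw": 0}, {"travel": [-12, 0, 0], "spin": 0, "jaw": 0}, {"travel": [-15, 0, 0], "spin": 0, "jaw": 0}, {"travel": [-16, 0, 0], "spin": 0, "jaw": 0}, {"travel": [-16, 0, 0], "spin": 0, "jaw": 0}, {"travel": [-15, 0, 0], "spin": 0, "jaw": 0}, {"travel": [-8, 0, 0], "spin": 0, "jaw": 0}]'

```text
clock: 7.45
position: [0.5604, 0.0156, 0.4163]
orientation: [9.4, 89.8, -9.7]
force: [0.2, 0.1, -1.5]
width: 0.0152
```

Request:
step_arm --plan '[{"travel": [0, -9, 3], "spin": 0, "jaw": 0}, {"travel": [0, -18, 5], "spin": 0, "jaw": 0}, {"travel": [0, -24, 7], "spin": 0, "jaw": 0}, {"travel": [0, -24, 7], "spin": 0, "jaw": 0}, {"travel": [0, -24, 7], "spin": 0, "jaw": 0}, {"travel": [0, -24, 7], "spin": 0, "jaw": 0}, {"travel": [0, -24, 7], "spin": 0, "jaw": 0}, {"travel": [0, -24, 7], "spin": 0, "jaw": 0}]'

```text
clock: 8.25
position: [0.5508, -0.1639, 0.4125]
orientation: [177.1, 89.9, 158.0]
force: [-0.3, 0.2, -1.0]
width: 0.0153
```

Request:
step_arm --plan '[{"travel": [0, -24, 7], "spin": 0, "jaw": 0}, {"travel": [0, -24, 7], "spin": 0, "jaw": 0}, {"travel": [0, -24, 7], "spin": 0, "jaw": 0}, {"travel": [0, -24, 7], "spin": 0, "jaw": 0}, {"travel": [0, -18, 5], "spin": 0, "jaw": 0}, {"travel": [0, -9, 3], "spin": 0, "jaw": 0}, {"travel": [0, 0, 0], "spin": 0, "jaw": 0}, {"travel": [0, 0, 0], "spin": 0, "jaw": 0}]'

```text
clock: 9.05
position: [0.5451, -0.2899, 0.4133]
orientation: [139.8, 89.9, 120.7]
force: [-0.4, 0.2, -1.6]
width: 0.0152
```

```bash
python3 - <<'E'
from h import *; from bench import robot,viewer; import cv2,pickle
M=show(robot.state())
s,t=[viewer.read_camera(n)["frame"] for n in("scene","top")]
cv2.imwrite("pics/m3.png",np.hstack([cv2.resize(s[120:320,60:340,::-1],(400,400)),cv2.resize(t[110:270,240:480,::-1],(400,400))]))
c=viewer.read_camera("top");pickle.dump(c,open("t3.pkl","wb"))
E
```

```text
t 9.05 pos [ 545.1 -289.9  413.3] F [-0.4  0.2 -1.6] w 15.2
[[-0.001, 0.327, 0.945], [0.001, 0.945, -0.327], [-1.0, 0.001, -0.001]] [ -38.5    9.4   93.8    0.    76.9 -109.4]
```

View pics/m3.png

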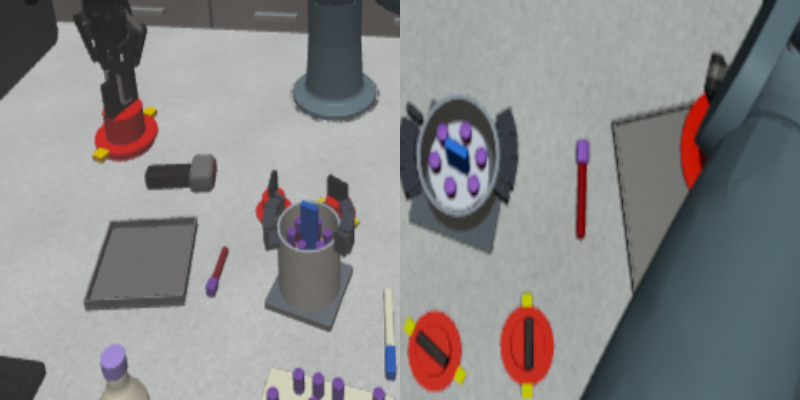

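The cover is held over the tray, bar up. The bucket is open, with the carrier's blue handle at (457,153) in the right half. I lower it.

Request:
step_arm --plan '[{"travel": [8, 0, 0], "spin": 0, "jaw": 0}, {"travel": [20, 0, 0], "spin": 0, "jaw": 0}, {"travel": [30, 0, 0], "spin": 0, "jaw": 0}, {"travel": [34, 0, 0], "spin": 0, "jaw": 0}, {"travel": [32, 0, 0], "spin": 0, "jaw": 0}, {"travel": [26, 0, 0], "spin": 0, "jaw": 0}, {"travel": [14, 0, 0], "spin": 0, "jaw": 0}, {"travel": [6, 0, 0], "spin": 0, "jaw": 0}]'

```text
clock: 10.0
position: [0.5447, -0.2897, 0.2418]
orientation: [160.4, 89.8, 141.3]
force: [0.1, 0.3, -1.7]
width: 0.0153
```

Request:
step_arm --plan '[{"travel": [1, 0, 0], "spin": 0, "jaw": 0}, {"travel": [1, 0, 0], "spin": 0, "jaw": 0}, {"travel": [1, 0, 0], "spin": 0, "jaw": 0}, {"travel": [1, 0, 0], "spin": 0, "jaw": 0}, {"travel": [1, 0, 0], "spin": 0, "jaw": 0}, {"travel": [1, 0, 0], "spin": 0, "jaw": 0}, {"travel": [1, 0, 0], "spin": 0, "jaw": 0}, {"travel": [0, 0, 0], "spin": 0, "jaw": 0}]'

```text
clock: 10.8
position: [0.545, -0.2903, 0.2365]
orientation: [160.4, 90.0, 141.3]
force: [-0.4, 0.1, -2.4]
width: 0.0153
```

Request:
step_arm --plan '[{"travel": [1, 0, 0], "spin": 0, "jaw": 0}, {"travel": [1, 0, 0], "spin": 0, "jaw": 0}, {"travel": [1, 0, 0], "spin": 0, "jaw": 0}, {"travel": [0, 0, 0], "spin": 0, "jaw": 0}, {"travel": [0, 0, 0], "spin": 0, "jaw": 0}, {"travel": [0, 0, 0], "spin": 0, "jaw": 0}, {"travel": [0, 0, 0], "spin": 0, "jaw": 0}, {"travel": [0, 0, 0], "spin": 0, "jaw": 0}]'

```text
clock: 11.6
position: [0.5451, -0.2904, 0.2337]
orientation: [-2.7, 90.0, -21.9]
force: [0.5, -0.5, -2.3]
width: 0.0149
```

Request:
step_arm --plan '[{"travel": [1, 0, 0], "spin": 0, "jaw": 0}, {"travel": [0, 0, 0], "spin": 0, "jaw": 0}, {"travel": [0, 0, 0], "spin": 0, "jaw": 0}, {"travel": [0, 0, 0], "spin": 0, "jaw": 0}, {"travel": [0, 0, 0], "spin": 0, "jaw": 0}, {"travel": [0, 0, 0], "spin": 0, "jaw": 0}, {"travel": [0, 0, 0], "spin": 0, "jaw": 0}, {"travel": [0, 0, 0], "spin": 0, "jaw": 0}]'

```text
clock: 12.4
position: [0.5451, -0.2903, 0.2327]
orientation: [36.5, 90.0, 17.4]
force: [-0.8, 0.2, -1.4]
width: 0.015
```

Request:
step_arm --plan '[{"travel": [1, 0, 0], "spin": 0, "jaw": 0}, {"travel": [0, 0, 0], "spin": 0, "jaw": 0}, {"travel": [0, 0, 0], "spin": 0, "jaw": 0}, {"travel": [0, 0, 0], "spin": 0, "jaw": 0}, {"travel": [0, 0, 0], "spin": 0, "jaw": 0}, {"travel": [0, 0, 0], "spin": 0, "jaw": 0}, {"travel": [0, 0, 0], "spin": 0, "jaw": 0}, {"travel": [0, 0, 0], "spin": 0, "jaw": 0}]'

```text
clock: 13.2
position: [0.5452, -0.2904, 0.2325]
orientation: [-142.4, 90.0, -161.5]
force: [-3.0, 1.4, 5.4]
width: 0.0152
```

Contact felt (+5.4 N), so I release and retreat.

Request:
step_arm --plan '[{"travel": [0, 0, 0], "spin": 0, "jaw": 0.2}, {"travel": [0, 0, 0], "spin": 0, "jaw": 0.5}, {"travel": [0, 0, 0], "spin": 0, "jaw": 0.8}, {"travel": [0, 0, 0], "spin": 0, "jaw": 1}, {"travel": [0, 0, 0], "spin": 0, "jaw": 1}, {"travel": [0, 0, 0], "spin": 0, "jaw": 1}, {"travel": [0, 0, 0], "spin": 0, "jaw": 1}, {"travel": [0, 0, 0], "spin": 0, "jaw": 1}]'

```text
clock: 14.0
position: [0.5451, -0.2904, 0.2317]
orientation: [-11.7, 90.0, -30.9]
force: [0.4, 0.2, 0.3]
width: 0.0857
```

Request:
step_arm --plan '[{"travel": [-5, 0, 0], "spin": 0, "jaw": 1}, {"travel": [-15, 0, 0], "spin": 0, "jaw": 1}, {"travel": [-25, 0, 0], "spin": 0, "jaw": 1}, {"travel": [-35, 0, 0], "spin": 0, "jaw": 1}, {"travel": [-35, 0, 0], "spin": 0, "jaw": 1}, {"travel": [-35, 0, 0], "spin": 0, "jaw": 1}, {"travel": [-25, 0, 0], "spin": 0, "jaw": 1}, {"travel": [-5, 0, 0], "spin": 0, "jaw": 1}]'

```text
clock: 14.8
position: [0.5456, -0.2906, 0.4175]
orientation: [-19.1, 89.5, -38.2]
force: [0.8, -0.1, 0.8]
width: 0.0854
```

```bash
python3 - <<'E'
from h import *; from bench import robot,viewer; import cv2,pickle
show(robot.state())
c=viewer.read_camera("wrist")["frame"][:,:,::-1]
t=pickle.load(open("t3.pkl","rb"))["frame"][:,:,::-1]
cv2.imwrite("pics/m4.png",np.hstack([cv2.resize(t[150:200,245:295],(500,500),interpolation=cv2.INTER_CUBIC),cv2.copyMakeBorder(cv2.resize(c,(300,225)),0,275,0,0,cv2.BORDER_CONSTANT)]))
E
```

```text
t 14.8 pos [ 545.6 -290.6  417.5] F [ 0.8 -0.1  0.8] w 85.4
[[0.007, 0.328, 0.945], [-0.006, 0.945, -0.327], [-1.0, -0.003, 0.009]] [ -38.5    9.2   93.5    0.    76.8 -109.4]
```

View pics/m4.png

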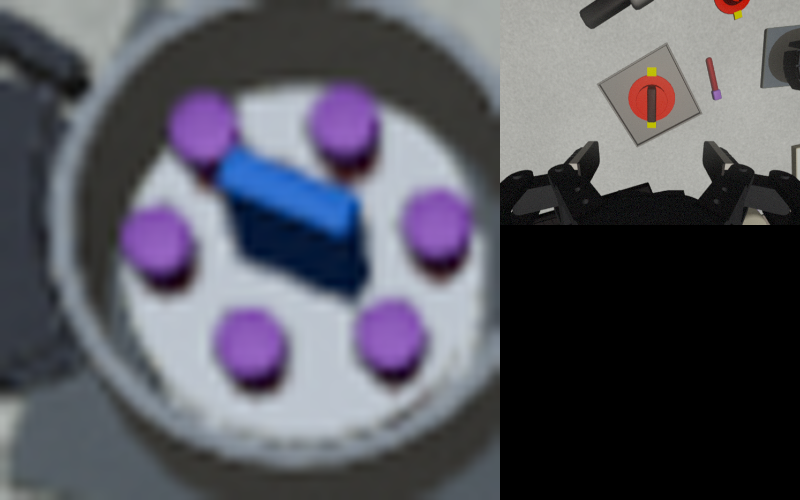

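Left: the blade's top face has corners (233,148), (360,192), (347,238) and (217,187), with six caps around it. Right: the cover lies flat in the tray, bar upwards, released, at about (651,98).

```bash
python3 - <<'E'
from h import *; import pickle
c=pickle.load(open("t3.pkl","rb"))
f=lambda u,v,z:ray(c,245+(u+.5)/10-.5,150+(v+.5)/10-.5,z)
b=[f(*p,.128) for p in((233,148),(360,192),(347,238),(217,187))]
m=np.mean(b,0);print("handle",m)
for p,q in((0,1),(3,2)):
    d=b[q]-b[p];print(np.degrees(np.arctan2(d[1],d[0])),np.linalg.norm(d))
k=np.array([f(*p,.09) for p in((205,125),(345,120),(437,223),(390,330),(250,342),(158,240))])
print("caps",k.mean(0))
E
```

```text
handle [0.55867996 0.01613118 0.128     ]
-108.44940117152794 0.027595645375696795
-110.73763373222795 0.028657189227924294
caps [0.55891207 0.01623767 0.09      ]
```

Request:
step_arm --plan '[{"travel": [0, 9, -2.5], "spin": 0, "jaw": 1}, {"travel": [0, 18, -5.4], "spin": 0, "jaw": 1}, {"travel": [0, 24, -7.2], "spin": 0, "jaw": 1}, {"travel": [0, 24, -7.2], "spin": 0, "jaw": 1}, {"travel": [0, 24, -7.2], "spin": 0, "jaw": 1}, {"travel": [0, 24, -7.2], "spin": 0, "jaw": 1}, {"travel": [0, 24, -7.2], "spin": 0, "jaw": 1}, {"travel": [0, 24, -7.2], "spin": 0, "jaw": 1}]'

```text
clock: 15.65
position: [0.5522, -0.1095, 0.4096]
orientation: [171.2, 89.8, 152.2]
force: [0.1, -0.3, 0.6]
width: 0.0851
```

Request:
step_arm --plan '[{"travel": [0, 24, -7.2], "spin": 0, "jaw": 0.5}, {"travel": [0, 24, -7.2], "spin": 0, "jaw": 0.5}, {"travel": [0, 24, -7.2], "spin": 0, "jaw": 0.5}, {"travel": [0, 24, -7.2], "spin": 0, "jaw": 0.5}, {"travel": [0, 18, -5.4], "spin": 0, "jaw": 0.5}, {"travel": [0, 9, -2.5], "spin": 0, "jaw": 0.5}, {"travel": [0, 0, 0], "spin": 0.1, "jaw": 0.5}, {"travel": [0, 0, 0], "spin": 0.12, "jaw": 0.5}]'

```text
clock: 16.45
position: [0.5579, 0.0172, 0.4103]
orientation: [-156.4, 89.9, 171.6]
force: [-0.4, -0.5, -0.6]
width: 0.0431
```

Request:
step_arm --plan '[{"travel": [0, 0, 0], "spin": 0.12, "jaw": 0.5}, {"travel": [0, 0, 0], "spin": 0.12, "jaw": 0.5}, {"travel": [0, 0, 0], "spin": 0.12, "jaw": 0.5}, {"travel": [0, 0, 0], "spin": 0.12, "jaw": 0.5}, {"travel": [0, 0, 0], "spin": 0.12, "jaw": 0.5}, {"travel": [0, 0, 0], "spin": 0.12, "jaw": 0.5}, {"travel": [0, 0, 0], "spin": 0.12, "jaw": 0.5}, {"travel": [0, 0, 0], "spin": 0.12, "jaw": 0.5}]'

```text
clock: 17.25
position: [0.558, 0.0166, 0.4104]
orientation: [-103.0, 89.9, 170.0]
force: [0.4, 0.4, -0.1]
width: 0.0427
```

Request:
step_arm --plan '[{"travel": [0, 0, 0], "spin": 0.12, "jaw": 0.5}, {"travel": [0, 0, 0], "spin": 0.12, "jaw": 0.5}, {"travel": [0, 0, 0], "spin": 0.12, "jaw": 0.5}, {"travel": [0, 0, 0], "spin": 0.04, "jaw": 0.5}, {"travel": [0, 0, 0], "spin": 0, "jaw": 0.5}, {"travel": [0, 0, 0], "spin": 0, "jaw": 0.5}, {"travel": [0, 0, 0], "spin": 0, "jaw": 0.5}, {"travel": [0, 0, 0], "spin": 0, "jaw": 0.5}]'

```text
clock: 18.05
position: [0.5584, 0.0163, 0.4115]
orientation: [-86.5, 90.0, 163.9]
force: [-0.6, 0.2, 0.6]
width: 0.0427
```

```bash
python3 - <<'E'
from h import *; from bench import robot,viewer; import cv2,pickle
M=show(robot.state());print("yaw",np.degrees(np.arctan2(M[1,1],M[0,1])))
c=viewer.read_camera("wrist");pickle.dump(c,open("w5.pkl","wb"))
cv2.imwrite("pics/w5.png",cv2.resize(c["frame"][120:360,160:420,::-1],(650,600)))
E
```

```text
t 18.05 pos [558.4  16.3 411.5] F [-0.6  0.2  0.6] w 42.7
[[-0.0, 0.942, -0.336], [0.0, -0.336, -0.942], [-1.0, -0.0, 0.0]] [-10.    1.5 102.4   0.   76.1   9.7]
yaw -19.629768444409795
```

View pics/w5.png

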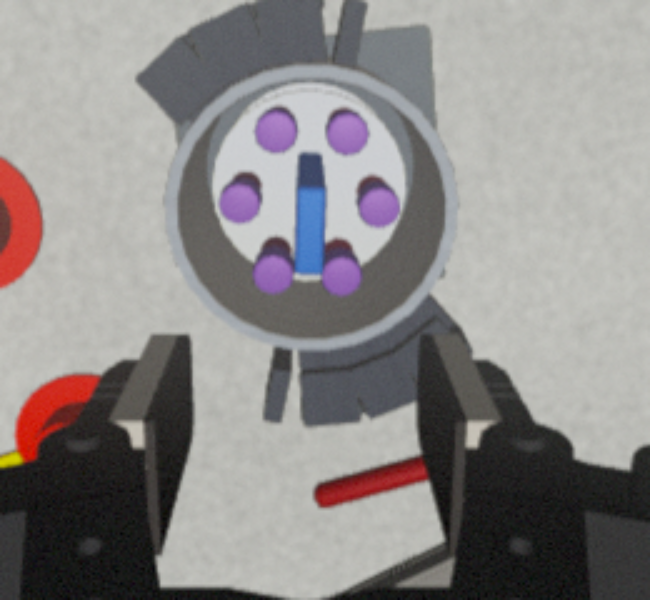

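Wrist view: the blade at (310,230) is parallel to the pads and midway between the fingers, so I go down.

Request:
step_arm --plan '[{"travel": [8, 0, 0], "spin": 0, "jaw": 0.45}, {"travel": [20, 0, 0], "spin": 0, "jaw": 0.45}, {"travel": [26, 0, 0], "spin": 0, "jaw": 0.45}, {"travel": [26, 0, 0], "spin": 0, "jaw": 0.45}, {"travel": [22, 0, 0], "spin": 0, "jaw": 0.45}, {"travel": [18, 0, 0], "spin": 0, "jaw": 0.45}, {"travel": [12, 0, 0], "spin": 0, "jaw": 0.45}, {"travel": [6, 0, 0], "spin": 0, "jaw": 0.45}]'

```text
clock: 18.9
position: [0.5581, 0.0162, 0.2722]
orientation: [-80.8, 89.9, 169.5]
force: [0.8, 0.0, -0.8]
width: 0.0385
```

Request:
step_arm --plan '[{"travel": [0, 0, 0], "spin": 0, "jaw": 0.45}, {"travel": [0, 0, 0], "spin": 0, "jaw": 0}, {"travel": [0, 0, 0], "spin": 0, "jaw": 0}, {"travel": [0, 0, 0], "spin": 0, "jaw": 0}, {"travel": [0, 0, 0], "spin": 0, "jaw": 0}, {"travel": [0, 0, 0], "spin": 0, "jaw": 0}, {"travel": [0, 0, 0], "spin": 0, "jaw": 0}, {"travel": [0, 0, 0], "spin": 0, "jaw": 0}]'

```text
clock: 19.7
position: [0.5591, 0.0161, 0.2748]
orientation: [101.4, 89.9, -8.3]
force: [1.7, 0.7, 5.6]
width: 0.009
```

Request:
step_arm --plan '[{"travel": [-2, 0, 0], "spin": 0, "jaw": 0}, {"travel": [-5, 0, 0], "spin": 0, "jaw": 0}, {"travel": [-10, 0, 0], "spin": 0, "jaw": 0}, {"travel": [-15, 0, 0], "spin": 0, "jaw": 0}, {"travel": [-18, 0, 0], "spin": 0, "jaw": 0}, {"travel": [-18, 0, 0], "spin": 0, "jaw": 0}, {"travel": [-18, 0, 0], "spin": 0, "jaw": 0}, {"travel": [-18, 0, 0], "spin": 0, "jaw": 0}]'

```text
clock: 20.5
position: [0.5584, 0.0162, 0.3797]
orientation: [100.5, 89.9, -9.1]
force: [0.1, 0.1, -1.2]
width: 0.0092
```

Request:
step_arm --plan '[{"travel": [-18, 0, 0], "spin": 0, "jaw": 0}, {"travel": [-14, 0, 0], "spin": 0, "jaw": 0}, {"travel": [-8, 0, 0], "spin": 0, "jaw": 0}, {"travel": [0, 0, 0], "spin": 0, "jaw": 0}, {"travel": [0, 0, 0], "spin": 0, "jaw": 0}, {"travel": [0, 0, 0], "spin": 0, "jaw": 0}, {"travel": [0, 0, 0], "spin": 0, "jaw": 0}, {"travel": [0, 0, 0], "spin": 0, "jaw": 0}]'

```text
clock: 21.3
position: [0.5584, 0.0162, 0.417]
orientation: [-80.4, 89.9, 169.9]
force: [1.2, 0.4, -1.1]
width: 0.0091
```

```bash
python3 - <<'E'
from h import *; from bench import robot,viewer; import cv2,pickle
s=robot.state();M=show(s);print("to pad, tool mm",M.T@(np.array([.5602,.2854,s["position"][2]])-s["position"])*1000)
s=viewer.read_camera("scene")["frame"][:,:,::-1]
cv2.imwrite("pics/s6.png",cv2.resize(s[80:320,160:460],(750,600)))
E
```

```text
t 21.3 pos [558.4  16.2 417. ] F [ 1.2  0.4 -1.1] w 9.1
[[-0.001, 0.942, -0.336], [0.0, -0.336, -0.942], [-1.0, -0.001, 0.0]] [-10.    1.2 102.1   0.   76.8   9.7]
to pad, tool mm [ 5.92663772e-02 -8.88462196e+01 -2.54145007e+02]
```

View pics/s6.png

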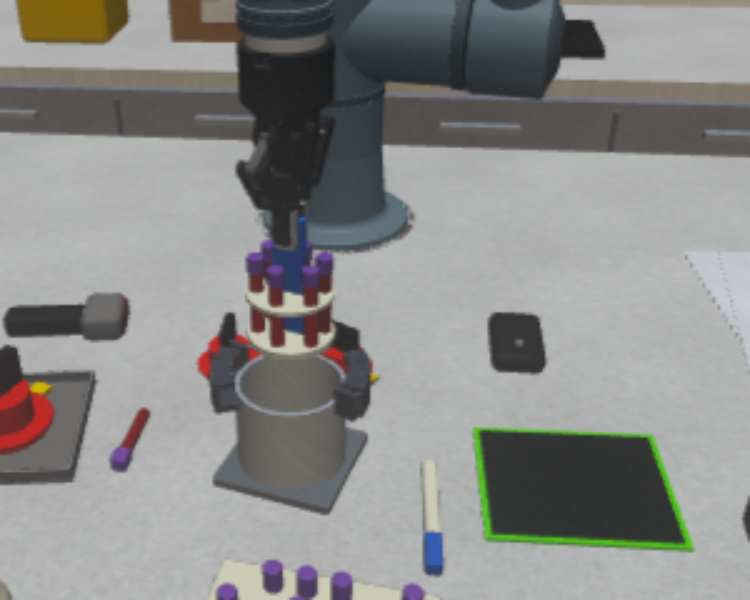

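The carrier hangs upright and clear of the bucket, base at (291,335). I move it to the pad.

Request:
step_arm --plan '[{"travel": [0, -2, -6], "spin": 0, "jaw": 0}, {"travel": [0, -4, -12], "spin": 0, "jaw": 0}, {"travel": [0, -7, -20], "spin": 0, "jaw": 0}, {"travel": [0, -7, -20], "spin": 0, "jaw": 0}, {"travel": [0, -7, -20], "spin": 0, "jaw": 0}, {"travel": [0, -7, -20], "spin": 0, "jaw": 0}, {"travel": [0, -7, -20], "spin": 0, "jaw": 0}, {"travel": [0, -7, -20], "spin": 0, "jaw": 0}]'

```text
clock: 22.15
position: [0.5593, 0.1642, 0.4177]
orientation: [-156.1, 90.0, 94.3]
force: [-0.5, -0.6, -2.0]
width: 0.0088
```

Request:
step_arm --plan '[{"travel": [0, -7, -20], "spin": 0, "jaw": 0}, {"travel": [0, -7, -20], "spin": 0, "jaw": 0}, {"travel": [0, -7, -20], "spin": 0, "jaw": 0}, {"travel": [0, -7, -20], "spin": 0, "jaw": 0}, {"travel": [0, -6, -18], "spin": 0, "jaw": 0}, {"travel": [0, -4, -12], "spin": 0, "jaw": 0}, {"travel": [0, -2, -6], "spin": 0, "jaw": 0}, {"travel": [0, 0, 0], "spin": 0, "jaw": 0}]'

```text
clock: 22.95
position: [0.5608, 0.2857, 0.4176]
orientation: [-27.8, 90.0, -137.4]
force: [0.1, -0.6, -1.1]
width: 0.0088
```

Request:
step_arm --plan '[{"travel": [8, 0, 0], "spin": 0, "jaw": 0}, {"travel": [18, 0, 0], "spin": 0, "jaw": 0}, {"travel": [24, 0, 0], "spin": 0, "jaw": 0}, {"travel": [26, 0, 0], "spin": 0, "jaw": 0}, {"travel": [24, 0, 0], "spin": 0, "jaw": 0}, {"travel": [18, 0, 0], "spin": 0, "jaw": 0}, {"travel": [10, 0, 0], "spin": 0, "jaw": 0}, {"travel": [4, 0, 0], "spin": 0, "jaw": 0}]'

```text
clock: 23.75
position: [0.5608, 0.2843, 0.2842]
orientation: [-50.5, 89.9, -160.2]
force: [-0.2, -0.1, -1.3]
width: 0.0087
```

Request:
step_arm --plan '[{"travel": [1, 0, 0], "spin": 0, "jaw": 0}, {"travel": [1, 0, 0], "spin": 0, "jaw": 0}, {"travel": [0, 0, 0], "spin": 0, "jaw": 0}, {"travel": [0, 0, 0], "spin": 0, "jaw": 0}, {"travel": [0, 0, 0], "spin": 0, "jaw": 0}, {"travel": [0, 0, 0], "spin": 0, "jaw": 0}, {"travel": [0, 0, 0], "spin": 0, "jaw": 0}, {"travel": [0, 0, 0], "spin": 0, "jaw": 0}]'

```text
clock: 24.55
position: [0.561, 0.285, 0.2837]
orientation: [146.6, 90.0, 37.0]
force: [-0.3, -0.5, -1.6]
width: 0.0091
```

```bash
python3 - <<'E'
from h import *; from bench import robot,viewer; import cv2,pickle
show(robot.state())
s=viewer.read_camera("scene")["frame"][:,:,::-1]
t=viewer.read_camera("top")["frame"][:,:,::-1]
cv2.imwrite("pics/s7.png",np.hstack([cv2.resize(s[160:310,300:450],(400,400)),cv2.resize(t[120:240,90:210],(400,400))]))
E
```

```text
t 24.55 pos [561.  285.  283.7] F [-0.3 -0.5 -1.6] w 9.1
[[0.0, 0.942, -0.336], [0.0, -0.336, -0.942], [-1.0, 0.0, -0.0]] [16.6 18.8 96.9  0.  64.3 36.3]
```

View pics/s7.png

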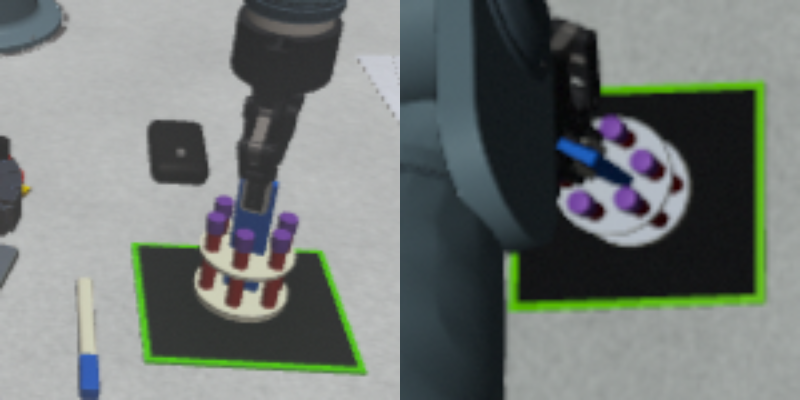

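The carrier hangs about 11 mm above the pad's middle. I lower it slowly.

Request:
step_arm --plan '[{"travel": [2, 0, 0], "spin": 0, "jaw": 0}, {"travel": [2, 0, 0], "spin": 0, "jaw": 0}, {"travel": [2, 0, 0], "spin": 0, "jaw": 0}, {"travel": [1, 0, 0], "spin": 0, "jaw": 0}, {"travel": [1, 0, 0], "spin": 0, "jaw": 0}, {"travel": [0, 0, 0], "spin": 0, "jaw": 0}, {"travel": [0, 0, 0], "spin": 0, "jaw": 0}, {"travel": [0, 0, 0], "spin": 0, "jaw": 0}]'

```text
clock: 25.45
position: [0.5611, 0.285, 0.2758]
orientation: [125.5, 90.0, 15.8]
force: [-0.2, 0.1, -2.0]
width: 0.0089
```

Request:
step_arm --plan '[{"travel": [1, 0, 0], "spin": 0, "jaw": 0}, {"travel": [0, 0, 0], "spin": 0, "jaw": 0}, {"travel": [0, 0, 0], "spin": 0, "jaw": 0}, {"travel": [0, 0, 0], "spin": 0, "jaw": 0}, {"travel": [1, 0, 0], "spin": 0, "jaw": 0}, {"travel": [0, 0, 0], "spin": 0, "jaw": 0}, {"travel": [0, 0, 0], "spin": 0, "jaw": 0}, {"travel": [0, 0, 0], "spin": 0, "jaw": 0}]'

```text
clock: 26.25
position: [0.561, 0.285, 0.2737]
orientation: [101.3, 90.0, -8.3]
force: [-0.3, 0.2, -2.0]
width: 0.0092
```

Request:
step_arm --plan '[{"travel": [1, 0, 0], "spin": 0, "jaw": 0}, {"travel": [0, 0, 0], "spin": 0, "jaw": 0}, {"travel": [0, 0, 0], "spin": 0, "jaw": 0}, {"travel": [0, 0, 0], "spin": 0, "jaw": 0}, {"travel": [0, 0, 0], "spin": 0, "jaw": 0}, {"travel": [0, 0, 0], "spin": 0, "jaw": 0}, {"travel": [0, 0, 0], "spin": 0, "jaw": 0}, {"travel": [0, 0, 0], "spin": 0, "jaw": 0}]'

```text
clock: 27.05
position: [0.5611, 0.285, 0.2728]
orientation: [125.5, 90.0, 15.9]
force: [0.6, 1.1, -0.6]
width: 0.0091
```

Request:
step_arm --plan '[{"travel": [0.5, 0, 0], "spin": 0, "jaw": 0}, {"travel": [0, 0, 0], "spin": 0, "jaw": 0}, {"travel": [0, 0, 0], "spin": 0, "jaw": 0}, {"travel": [0, 0, 0], "spin": 0, "jaw": 0}, {"travel": [0, 0, 0], "spin": 0, "jaw": 0}, {"travel": [0, 0, 0], "spin": 0, "jaw": 0}, {"travel": [0, 0, 0], "spin": 0, "jaw": 0}, {"travel": [0, 0, 0], "spin": 0, "jaw": 0}]'

```text
clock: 27.85
position: [0.5612, 0.285, 0.2728]
orientation: [122.3, 90.0, 12.7]
force: [0.2, -0.6, 5.7]
width: 0.0087
```

Contact felt (+5.7 N), so I release and rise.

Request:
step_arm --plan '[{"travel": [0, 0, 0], "spin": 0, "jaw": 0.15}, {"travel": [0, 0, 0], "spin": 0, "jaw": 0.3}, {"travel": [0, 0, 0], "spin": 0, "jaw": 0.5}, {"travel": [0, 0, 0], "spin": 0, "jaw": 0.5}, {"travel": [0, 0, 0], "spin": 0, "jaw": 0.5}, {"travel": [0, 0, 0], "spin": 0, "jaw": 0.5}, {"travel": [0, 0, 0], "spin": 0, "jaw": 0.5}, {"travel": [0, 0, 0], "spin": 0, "jaw": 0.5}]'

```text
clock: 28.65
position: [0.561, 0.285, 0.2722]
orientation: [115.0, 90.0, 5.4]
force: [0.6, -0.7, -0.6]
width: 0.0425
```

Request:
step_arm --plan '[{"travel": [-3, 0, 0], "spin": 0, "jaw": 0.5}, {"travel": [-8, 0, 0], "spin": 0, "jaw": 0.5}, {"travel": [-15, 0, 0], "spin": 0, "jaw": 0.5}, {"travel": [-25, 0, 0], "spin": 0, "jaw": 0.5}, {"travel": [-30, 0, 0], "spin": 0, "jaw": 0.5}, {"travel": [-30, 0, 0], "spin": 0, "jaw": 0.5}, {"travel": [-20, 0, 0], "spin": 0, "jaw": 0.5}, {"travel": [-8, 0, 0], "spin": 0, "jaw": 0.5}]'

```text
clock: 29.45
position: [0.5614, 0.2852, 0.4159]
orientation: [126.3, 89.6, 16.7]
force: [0.2, -0.0, 0.2]
width: 0.0426
```

Request:
step_arm --plan '[{"travel": [0, 0, 15], "spin": 0, "jaw": 0.5}, {"travel": [0, 0, 30], "spin": 0, "jaw": 0.5}, {"travel": [0, 0, 30], "spin": 0, "jaw": 0.5}, {"travel": [0, 0, 30], "spin": 0, "jaw": 0.5}, {"travel": [0, 0, 20], "spin": 0, "jaw": 0.5}, {"travel": [0, 0, 10], "spin": 0, "jaw": 0.5}, {"travel": [0, 0, 0], "spin": 0, "jaw": 0.5}, {"travel": [0, 0, 0], "spin": 0, "jaw": 0.5}]'

```text
clock: 30.25
position: [0.5156, 0.1579, 0.4107]
orientation: [-87.1, 90.0, 163.2]
force: [0.0, -0.0, 0.1]
width: 0.0432
```

```bash
python3 - <<'E'
from h import *; from bench import robot,viewer; import cv2,pickle
show(robot.state())
s=viewer.read_camera("scene")["frame"][:,:,::-1]
t=viewer.read_camera("top")["frame"][:,:,::-1]
cv2.imwrite("pics/s8.png",np.hstack([cv2.resize(s[150:330,100:460],(400,200)),cv2.resize(t[100:300,100:500],(400,200))]).repeat(1,0))
cv2.imwrite("pics/s8.png",np.vstack([cv2.resize(s[140:320,110:460],(580,298)),cv2.resize(t[120:300,110:460],(580,298))]))
E
```

```text
t 30.25 pos [515.6 157.9 410.7] F [ 0.  -0.   0.1] w 43.2
[[-0.001, 0.942, -0.336], [0.0, -0.336, -0.942], [-1.0, -0.001, 0.0]] [  5.   -1.2 105.2   0.   76.1  24.6]
```

View pics/s8.png

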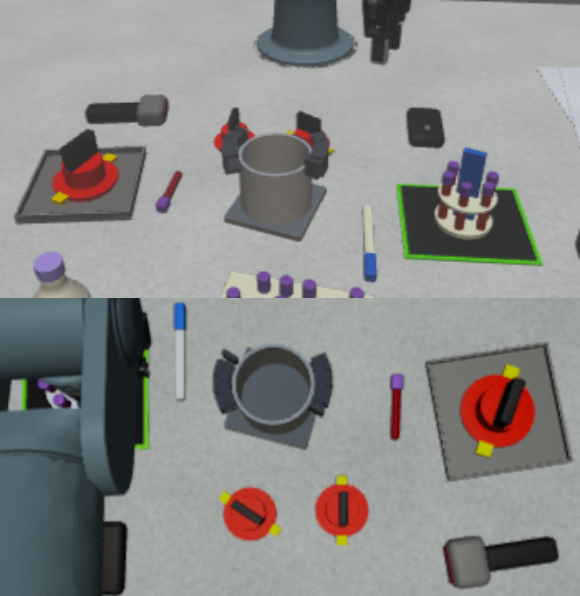

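The cover lies flat in the tray at (498,410) and the carrier stands upright on the pad at (465,215). The bystanders have not moved and the arm is clear, so I hand in.

```bash
python3 -c "
from bench import order
print(order.sign_off())"
```

```text
the job is handed in; nothing more can be done
None
```

I opened the bucket, laid the cover in the tray and stood the tube carrier on the scan pad. The job was handed in at about 30 s of the 64 s allowed; the hand-in reported no verdict.

- **Cover:** I twisted it about 82° anticlockwise until the lugs were clear, lifted it 96 mm straight up and set it in the tray. I let go only after contact was felt (about 5 N).
- **Carrier:** I lifted it out by the blue handle, moved it to the middle of the pad, and released it on contact in the same way.
- **Last checks:** The final pictures show the cover flat in the tray, bar upwards, and the carrier upright well inside the green edge. The bystanders look unmoved and the wrist force is about 0 N with the arm clear. I judged these by eye and did not measure the final poses.
- **Disagreements:** The top and wrist cameras differed by 1 to 4 mm on the cover's position, so I used their average. In the final top view the arm partly hid the pad, so the carrier's last check rests on the scene view.

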